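Dress the sawn faces of brass stamp blanks with a file block

TASK

Stand all the new brass stamp blanks, rough face up, one behind another against the fence of the lever clamp and swing the lever fully over. Dress them with the file block: three strokes straight away from you over the whole pack, each using most of the file's length, with light pressure only and lifting the file clear before each return so that the blanks are never dragged back. Then lay the file back lengthwise in the middle of the cork mat, swing the lever fully open and stand the blanks upright, face up, in the felt-lined tray, leaving the other things on the table where they are.

Things in the scene. Friction and masses are not known exactly. Their poses are not given: they have to be found in the camera images.
- clamp: lever clamp fixed on the table: wooden base 190 mm (its x) by 100 mm (its y), top (bed) 14 mm above the table; origin on the table under the bed's middle; +x is the filing direction, away from the robot, +y left. A fixed steel fence, 24 mm wide and 32 mm above the bed, has its near face at x = +50 mm. A sliding jaw, 24 mm wide, 22 mm above the bed, faces it from the near side.
- clamp_bed (a point): middle of the bed's surface. Blanks stand on the bed between jaw and fence, one behind another, their 24 mm along the clamp's x and 34 mm along its y, centred on y = 0: the first at x = +38 mm, the next at +14 mm, a third at -10 mm (the jaw closes gaps of a few mm; no walls beside them). Their tops are then 52 mm above the table.
- jaw: the jaw's carriage, driven by the lever: 50 mm towards the fence from open to clamped. Ahead of it on two rods rides the sprung jaw pad, whose face presses on the nearest blank.
- jaw_face (a point): middle of the jaw pad's face: at x = -40 mm in the clamp's frame when open. Clamped, it stops on the pack (x = -22 mm with three blanks, +2 mm with two) and the spring presses it on with 2 to 3 N. The fence takes the thrust of forward strokes; a file dragged back tips the blanks off it.
- lever (a joint): angle of the clamp's lever, rad: 0 open (points to the clamp's +y, left), 1.5 clamped (points along the clamp's +x, away from the robot); it turns clockwise seen from above as it clamps, needs up to about 10 N at the knob and stays by friction wherever it is left.
- lever_knob (a point): the lever's upright black knob, 16 mm across; this point lies on its axis 44 mm above the table (the knob's top is 58 mm above the table, the bar below it 27 mm), 65 mm from the hinge.
- lever_hinge (a point): the lever's upright hinge axis at the same height as the knob point, at x = -45 mm, y = +75 mm in the clamp's frame.
- file: file block, 0.33 kg: pale wooden grip 110 mm long (own x), 28 mm wide (own y), from 12 to 46 mm above the sole, on a black rubber cushion over a flat steel file strip 160 x 32 x 6 mm. Origin at the middle of the sole with the cushion relaxed; lies on the cork mat, sole down. Grip it across the 28 mm, fingertips at least 14 mm above the sole. Either end may lead.
- file_blade (a joint): compression of the file's cushion, m: 0 relaxed, 0.006 fully squashed; the pressing force is about 3 N when it begins to give and 8.5 N at 0.006; beyond that it is rigid. Good filing pressure is 0.001 to 0.005. The teeth bite (friction about 2), so hold the grip firmly.
- file_sole (a point): middle of the file's sole, on the steel strip (rises with the cushion's compression). A full stroke begins with the blanks under the front third of the strip (this point at x = -10 mm or less in the clamp's frame) and ends with them under the rear third (x = +45 mm or more); lift there by 1 cm or more before going back.
- mat: thin brown cork mat, 180 x 90 x 3 mm, long side along its x, fixed on the table; origin on the table under its middle. The file starts on it and goes back on it, lengthwise. A trimmer stands between it and the clamp, its steel arm raised from its near left corner: pass it on the robot's side.
- tray: shallow dark wooden tray lined with grey felt, 150 mm (own x) by 110 mm (own y), walls 6 mm thick and 15 mm high over the table, inner floor 6 mm above the table; fixed; origin on the table under its middle. The three blanks fit side by side along its x about 43 mm apart, with their 34 mm along the tray's y.
- loupe: bystander: black stand loupe, 37 mm across, 38 mm high; origin under its middle.
- thread_spool: bystander: wooden spool of linen thread, 31 mm across, 40 mm high; origin under its middle.
- eraser: bystander: blue and white eraser 23 x 40 x 13 mm; origin under its middle.
- bone_folder: bystander: flat bone folder 22 x 155 x 4 mm (length along its y); origin under its middle.
- blank_0: one of two or three brass stamp blanks (number varies; None when absent): a solid block 24 mm (own x) by 34 mm (own y) by 38 mm (z), 0.2 kg, with a narrower neck at mid height (looks only: it grips like flat sides) and a dull sawn rough face on top. Starts upright on the table, rough face up; origin at the centre of its underside. Grip it across the 34 mm.
- blank_1: one of two or three brass stamp blanks (number varies; None when absent): a solid block 24 mm (own x) by 34 mm (own y) by 38 mm (z), 0.2 kg, with a narrower neck at mid height (looks only: it grips like flat sides) and a dull sawn rough face on top. Starts upright on the table, rough face up; origin at the centre of its underside. Grip it across the 34 mm.
- blank_2: one of two or three brass stamp blanks (number varies; None when absent): a solid block 24 mm (own x) by 34 mm (own y) by 38 mm (z), 0.2 kg, with a narrower neck at mid height (looks only: it grips like flat sides) and a dull sawn rough face on top. Starts upright on the table, rough face up; origin at the centre of its underside. Grip it across the 34 mm.
- blank_3: one of two or three brass stamp blanks (number varies; None when absent): a solid block 24 mm (own x) by 34 mm (own y) by 38 mm (z), 0.2 kg, with a narrower neck at mid height (looks only: it grips like flat sides) and a dull sawn rough face on top. Starts upright on the table, rough face up; origin at the centre of its underside. Grip it across the 34 mm.

How it is judged:
By the outcome, as a careful person would: the job done as asked, in the order asked, and still so for the second after the job is handed in, with the robot touching nothing.
Of blank_0, blank_1, blank_2, blank_3 only 2 to 3 are there at a start; the rules pass over those that are not, and their reading is None.
At some moment in a run one of file may be knocked a few centimetres aside while the robot is not near it.
It also fails if it takes over 210 s, if anything falls off the work surface, if the arm or the gripper's body presses on something with over 40 N, if the wrist force passes 120 N, or if a joint passes its speed limit or range.

ROBOT

A 6-joint arm with a two-finger parallel gripper is mounted at the origin on a cart in front of the work surface, level with it; the furniture and walls round the work are solid. World frame = base frame: x ahead of the robot, y to its left, z up, the work surface at z = 0. Lengths are in m, angles in rad, forces in N, time in s.
With the tool pointing down it reaches from about 0.35 to 1 m from the base axis. Payload 7.1 kg.
Tool frame: the origin (TCP) lies at the very end of the fingers, on their centre line; the grasp point (between the pads) lies 19 mm behind it (manip.tcp_to_grasp is the distance from the TCP to the grasp point, in m); z points along the fingers, y is the direction in which the jaws open and shut (so a half turn about z gives the same grasp; the last joint's range is limited). The gripper opens to 85 mm and grips with 20 to 120 N. Pads are 22 mm wide; open, the fingers measure 114 mm over their backs; the gripper's body (76 mm by 85 mm) begins 54 mm behind the grasp point. The pads swing forward as they close: fully open they stand 13 mm farther back than shut.
Start: joints at [-1.304, 0.423, 1.63, -0, 1.089, -0.019], TCP at [0.176, -0.6, 0.231] pointing down, gripper open.
Joint ranges: [-3, 3], [-0.9, 2.11], [0.09, 2.58], [-1.31, 4.45], [0.11, 2.69], [-2.54, 2.54]. Speed limits (rad/s): [2.39, 2.39, 3.01, 3.14, 3.14, 3.14].

INTERFACE

Orientations are given as [roll, pitch, yaw] about the fixed x, y, z axes, in that order (R = Rz(yaw) Ry(pitch) Rx(roll)).
In Python, from plant import manip gives the robot as it stands. Calls block until the motion is done:
- manip.goto(position, orientation): joint-space move of the TCP to a pose.
- manip.line_to(position, feed=0.15, ori=None): straight line of the TCP; ori=None keeps the orientation; feed is the mean speed in m/s.
- manip.set_joints(angles): joint-space move.
- manip.ungrasp() and manip.clamp(grasp_force=None): open the fingers fully, or close them until they stop; grasp_force is the grip in N (None keeps the last).
- manip.sleep(seconds).
- manip.ik(position, orientation): joint angles nearest the present ones, or None.
- manip.read_camera(name): name is "side" or "top"; returns the picture (420x560x3 uint8, red, green, blue); there is no depth.
- manip.get_calibration(name): a dict with "intrinsics" (3x3 intrinsics, pixels), "dist" ([k1, k2, p1, p2, k3] as OpenCV has them; the pictures are not rectified), "R" (3x3) and "t" (3): a world point X has camera coordinates R X + t. Camera axes: x right, y down, z forward; pixel columns grow to the right and rows downward; lengths in m; the calibration is good to about 2 mm. A picture is of the moment at which its call begins. get_calibration takes no time and is no camera call.
A pose or a line that the arm cannot do raises manip.Unreachable and nothing moves.
- manip.finish_job(): hands the job in, once; it reports no verdict.
Readings, each from a call of its own:
- manip.read_time(): time.
- manip.read_joints(): joint angles.
- manip.read_joint_vel(): joint speeds.
- manip.read_effort(): joint torques, N m.
- manip.read_position(): TCP position.
- manip.read_eef_rot(): TCP orientation.
- manip.read_ft_force(): force on the tool from outside, world axes, zero at the start.
- manip.read_moment(): the same for the moment, N m.
- manip.read_width(): finger opening in m.
Only numpy, scipy, OpenCV 4.12 (cv2) and the standard library are available. Lean on these libraries where they do the work, as an engineer would, in place of code of your own. Each camera call takes 0.05 s, during which the arm holds its last target.

## Working session

There is one attempt and no reset: what is moved stays moved. The work goes in short steps, each a Python script; the robot and the scene stay as the last script left them, time stands still between calls to the robot, and variables do not carry over. Pictures are saved under pics/ and viewed, and the job is handed in when it is done.

```bash
ls; mkdir -p pics
python3 - <<'E'
from plant import manip
import cv2
for n in ("side","top"):
    im=manip.read_camera(n); cv2.imwrite(f"pics/{n}0.png",cv2.cvtColor(im,cv2.COLOR_RGB2BGR))
    c=manip.get_calibration(n); print(n,c)
print(manip.read_time(),manip.tcp_to_grasp,manip.read_eef_rot(),manip.read_position())
E
```

```text
pics
side {'intrinsics': array([[423.06228697,   0.        , 275.64168141],
       [  0.        , 423.06228697, 209.69327851],
       [  0.        ,   0.        ,   1.        ]]), 'dist': array([0.01521984, 0.        , 0.        , 0.        , 0.        ]), 'R': array([[-0.89068903, -0.45446737, -0.01150933],
       [-0.15989358,  0.33686622, -0.92787671],
       [ 0.42556679, -0.82460934, -0.37270946]]), 't': array([0.41699043, 0.14631928, 0.65543255])}
top {'intrinsics': array([[427.68985663,   0.        , 280.54276918],
       [  0.        , 427.68985663, 207.04082796],
       [  0.        ,   0.        ,   1.        ]]), 'dist': array([0.00506282, 0.        , 0.        , 0.        , 0.        ]), 'R': array([[-0.00158302, -0.9999254 , -0.01211152],
       [-0.98943206,  0.00332221, -0.14495918],
       [ 0.1449886 ,  0.01175406, -0.98936351]]), 't': array([-0.01124556,  0.52745779,  0.94784849])}
0.1 0.0187 [-3.14013509e+00 -5.47562426e-05  2.85738750e-01] [ 0.176088   -0.5991456   0.23059075]
```

View pics/top0.png

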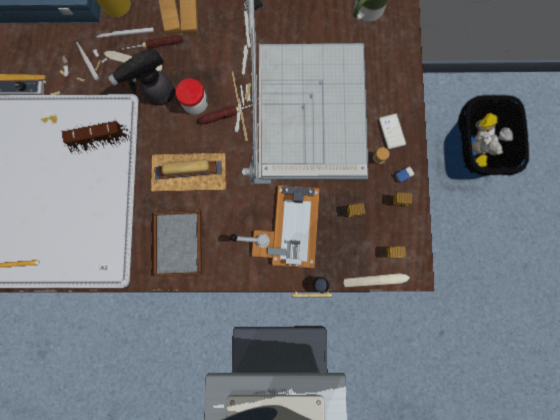

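View pics/side0.png

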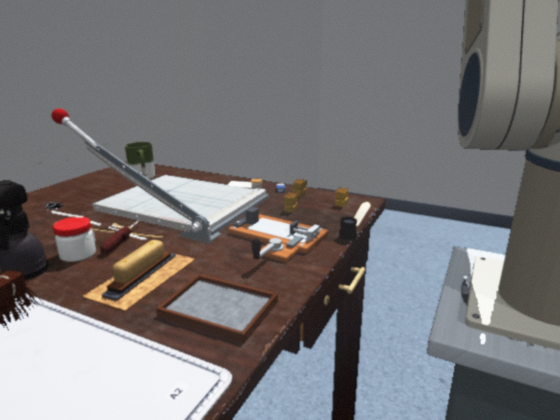

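The top view shows three blanks near (356,210), (403,199) and (397,252). The clamp is at (295,228), the mat with the file at (188,171) and the tray at (177,243). I'll zoom in to measure.

```bash
cat > h.py <<'E'
from plant import manip
import cv2, numpy as np
def cal(n):
    c=manip.get_calibration(n); return [np.array(c[k],float) for k in("intrinsics","dist","R","t")]
def w2p(n,X):
    K,d,R,t=cal(n); return cv2.projectPoints(np.atleast_2d(np.array(X,float)),cv2.Rodrigues(R)[0],t,K,d)[0][:,0]
def p2w(n,uv,z):
    K,d,R,t=cal(n); p=cv2.undistortPoints(np.array(uv,float).reshape(-1,1,2),K,d)[:,0]
    r=np.c_[p,np.ones(len(p))]@R; c=-R.T@t
    return c+r*((z-c[2])/r[:,2])[:,None]
def pic(n,name,box=None,s=1):
    im=cv2.cvtColor(manip.read_camera(n),cv2.COLOR_RGB2BGR); cv2.imwrite(f"pics/{name}_full.png",im)
    if box: 
        x0,y0,x1,y1=box; im=cv2.resize(im[y0:y1,x0:x1],None,fx=s,fy=s,interpolation=cv2.INTER_CUBIC)
    cv2.imwrite(f"pics/{name}.png",im)
E
python3 - <<'E'
import cv2
im=cv2.imread("pics/top0.png")
def c(n,x0,y0,x1,y1,s): cv2.imwrite(f"pics/{n}.png",cv2.resize(im[y0:y1,x0:x1],None,fx=s,fy=s,interpolation=cv2.INTER_CUBIC))
c("z1",225,170,425,300,4)
c("z2",140,140,240,290,4)
c("z3",335,165,435,270,5)
E
```

```text
(no output)
```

View pics/z1.png

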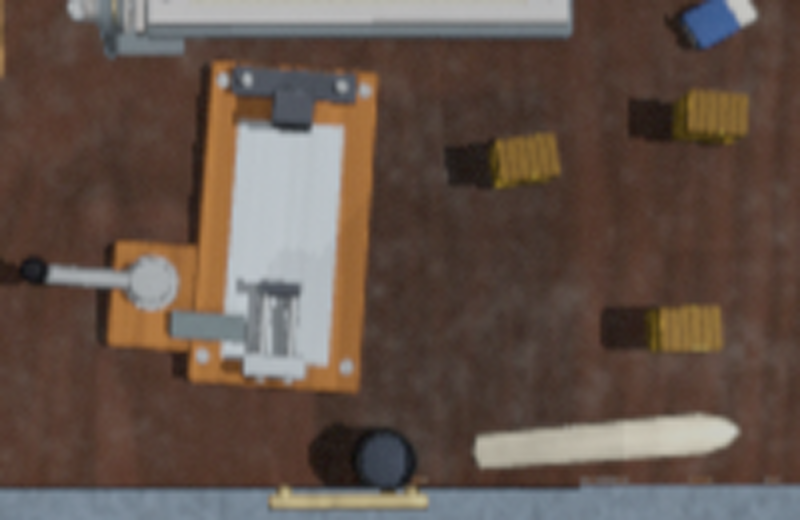

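View pics/z2.png

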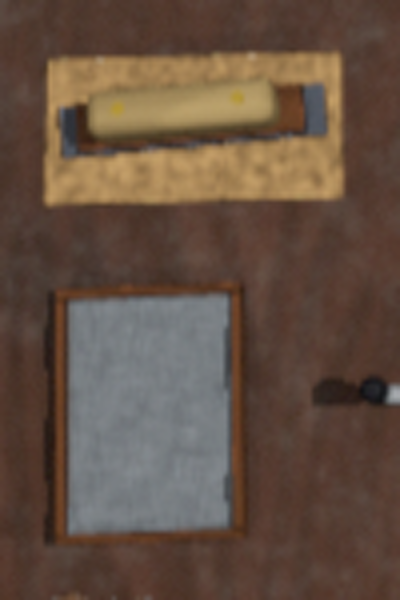

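View pics/z3.png

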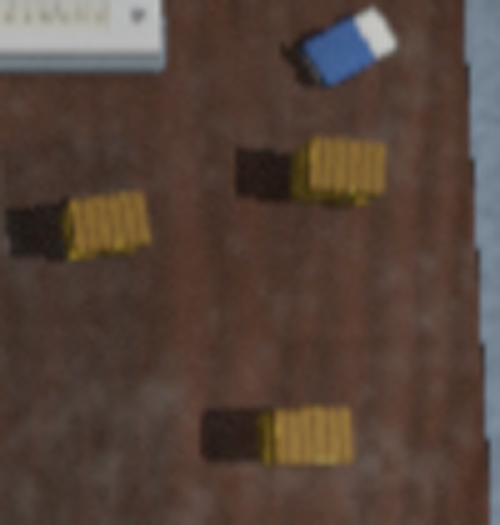

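```bash
cat > m.py <<'E'
from h import *
def rect(name,o,s,c,z,dy=None):
    c=np.array(c,float); uv=np.array(o)+(c+.5)/s-.5
    P=p2w("top",uv,z)[:,:2]; TL,TR,BR,BL=P
    # image up=+x, image left=+y
    ex=((TL-BL)+(TR-BR))/2; ey=((TL-TR)+(BL-BR))/2
    print(name,"ctr",P.mean(0).round(4),"lx",np.linalg.norm(ex).round(4),"ly",np.linalg.norm(ey).round(4),"yaw x",np.arctan2(ex[1],ex[0]).round(3),"yaw y",np.arctan2(-ey[0],ey[1]).round(3))
    return P
if __name__=="__main__":
    z1=(225,170);z2=(140,140);z3=(335,165)
    rect("clamp",z1,4,[(212,62),(377,72),(360,390),(190,380)],.014)
    rect("A",z3,5,[(75,202),(145,192),(150,243),(80,252)],.038)
    rect("B",z3,5,[(312,137),(385,139),(385,193),(310,193)],.038)
    rect("C",z3,5,[(275,408),(352,405),(353,463),(272,465)],.038)
    rect("grip",z2,4,[(88,95),(275,80),(278,122),(92,137)],.047)
    rect("strip",z2,4,[(60,108),(326,84),(326,133),(63,157)],.009)
    rect("mat",z2,4,[(48,57),(342,53),(344,200),(45,205)],.003)
    rect("tray",z2,4,[(52,290),(242,285),(244,540),(47,542)],.015)
    print(p2w("top",[[225+35/4,170+270/4]],.058), "hinge",p2w("top",[[225+152/4,170+282/4]],.05))
    print("fence near edge, top",p2w("top",[[225+293/4,170+128/4]],.046))
E
python3 m.py
```

```text
clamp ctr [ 0.4869 -0.0481] lx 0.1878 ly 0.0984 yaw x -0.068 yaw y -0.063
A ctr [ 0.5222 -0.1886] lx 0.0235 ly 0.0325 yaw x 0.07 yaw y 0.133
B ctr [ 0.5483 -0.2976] lx 0.0258 ly 0.034 yaw x -0.061 yaw y -0.018
C ctr [ 0.4246 -0.2765] lx 0.026 ly 0.0357 yaw x -0.059 yaw y 0.03
grip ctr [0.6215 0.2082] lx 0.0252 ly 0.1086 yaw x 0.112 yaw y 0.078
strip ctr [0.6234 0.2107] lx 0.0303 ly 0.16 yaw x 0.06 yaw y 0.088
mat ctr [0.62   0.2114] lx 0.0915 ly 0.18 yaw x 0.026 yaw y 0.011
tray ctr [0.447  0.2319] lx 0.148 ly 0.1133 yaw x 0.028 yaw y 0.016
[[0.45597827 0.09210379 0.058     ]] hinge [[0.44964682 0.02697392 0.05      ]]
fence near edge, top [[ 0.53784349 -0.05321899  0.046     ]]
```

```bash
cat > ov.py <<'E'
from h import *
def box(c,yaw,lx,ly,z0,z1):
    R=np.array([[np.cos(yaw),-np.sin(yaw)],[np.sin(yaw),np.cos(yaw)]])
    q=np.array([(1,1),(1,-1),(-1,-1),(-1,1)])*[lx/2,ly/2]@R.T+c
    return np.r_[np.c_[q,np.full(4,z0)],np.c_[q,np.full(4,z1)]]
def draw(im,n,boxes,off,s):
    for b in boxes:
        p=((w2p(n,b)-off+.5)*s-.5)
        for i in range(4):
            for a,c in((i,(i+1)%4),(i+4,(i+1)%4+4),(i,i+4)):
                cv2.line(im,tuple(int(round(v*8)) for v in p[a]),tuple(int(round(v*8)) for v in p[c]),(0,0,255) if c>3 else (255,0,255),1,cv2.LINE_AA,3)
def loc(C,l):
    x,y,w=C; return np.array([x+np.cos(w)*l[0]-np.sin(w)*l[1],y+np.sin(w)*l[0]+np.cos(w)*l[1]])
E
cat > o1.py <<'E'
from ov import *
C=(.488,-.049,-.064)
B=[box((C[0],C[1]),C[2],.19,.1,0,.014),box(loc(C,(.055,0)),C[2],.01,.024,.014,.046),
 box((.5222,-.1886),.11,.024,.034,0,.038),box((.5483,-.2976),-.03,.024,.034,0,.038),box((.4246,-.2765),0,.024,.034,0,.038),
 box((.622,.2095),.085,.032,.16,.003,.009),box((.622,.2095),.085,.028,.11,.015,.049),box((.62,.2114),.012,.09,.18,0,.003),box((.447,.2319),.018,.15,.11,0,.015),
 box(loc(C,(-.045,.14)),C[2],.014,.014,.03,.058)]
def crop(n,f,o,x0,y0,x1,y1,s):
    im=cv2.resize(cv2.imread(f)[y0:y1,x0:x1],None,fx=s,fy=s,interpolation=cv2.INTER_CUBIC)
    draw(im,n,B,np.array([x0,y0]),s); cv2.imwrite("pics/"+o,im)
crop("side","pics/side0.png","os1.png",80,170,380,340,2.6)
crop("top","pics/top0.png","ot1.png",225,170,425,300,4)
crop("top","pics/top0.png","ot2.png",140,140,240,290,4)
E
python3 o1.py
```

```text
(no output)
```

View pics/os1.png

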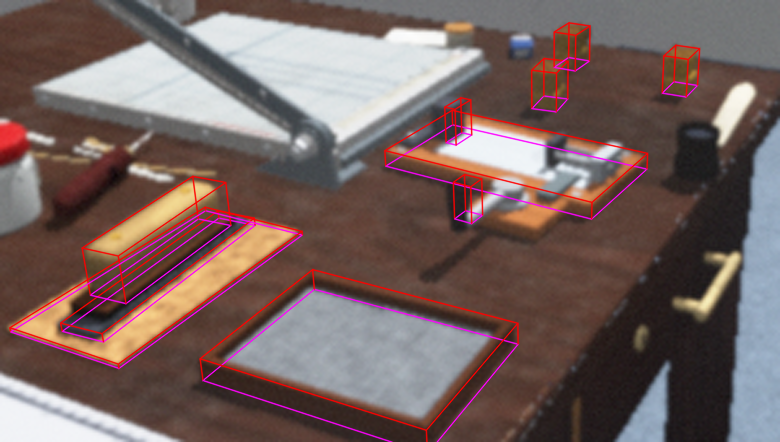

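View pics/ot1.png

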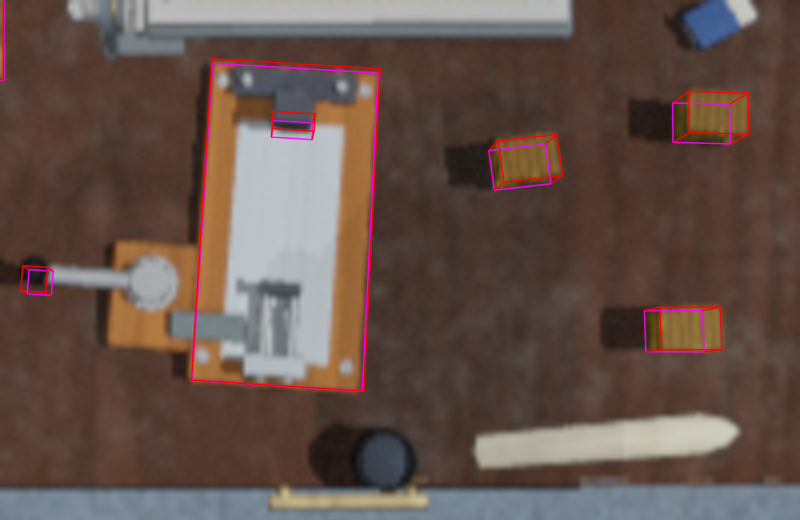

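View pics/ot2.png

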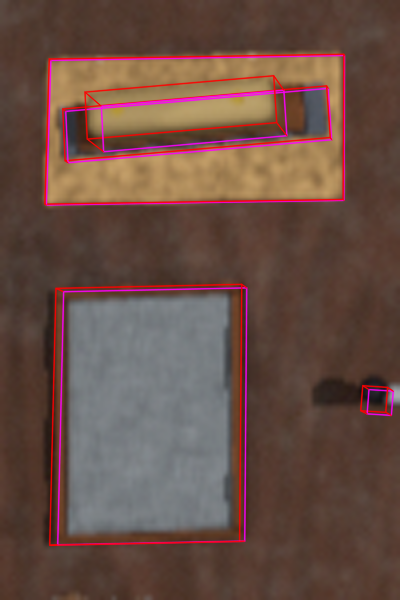

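The overlay fits in both views, and the lever starts slightly off 0 with the knob at z1 (35,270). I'll start moving blanks with A.

```bash
cat > r.py <<'E'
from ov import *
C=(.488,-.049,-.064); T=(.447,.2310,.018)
ZT=.11; DZ=.013
def down(yaw): return [np.pi,0,yaw]
def F(): return np.array(manip.read_ft_force())
def L(p,feed=.25,yaw=None): manip.line_to(list(map(float,p)),feed=feed,ori=None if yaw is None else down(yaw))
def up(z=ZT,feed=.25): p=manip.read_position(); L([p[0],p[1],z],feed)
def st(m=""): print(m,"t",round(manip.read_time(),1),"p",np.round(manip.read_position(),4),"F",F().round(1),"w",round(manip.read_width(),4))
def pick(xy,yaw,zb):
    manip.goto([*map(float,xy),ZT],down(yaw)); st("above")
    L([*xy,zb+DZ],.15); manip.clamp(60); st("gripped"); up(); st("lifted")
def place_clamp(lx):
    p=loc(C,(lx,0)); L([*p,ZT],.25,C[2]); L([*p,.014+DZ+.003],.15); manip.sleep(.2)
    f0=F(); x=lx
    L([*p,.014+DZ+.0008],.05); st("low")
    u=np.array([np.cos(C[2]),np.sin(C[2])])
    for i in range(16):
        x+=.0005; L([*loc(C,(x,0)),.014+DZ+.0008],.02)
        d=F()-f0
        if d[:2]@u<-3: break
    print("contact x",x,i,d.round(1)); 
    manip.ungrasp(); up(); st("placed"); return x
E
python3 - <<'E'
from r import *
pick((.5222,-.1886),.11,0)
E
```

```text
above t 2.1 p [ 0.5222 -0.1894  0.1102] F [0.6 0.3 0.4] w 0.0855
gripped t 3.4 p [ 0.5227 -0.1887  0.0138] F [-1.3  0.4  6.3] w 0.0332
lifted t 4.0 p [ 0.5222 -0.1885  0.1096] F [-0.4 -0.2 -2. ] w 0.033
```

Run:
```python
from r import *
place_clamp(.035)
pic("top","p1",(225,170,425,300),4)
```

```text
low t 5.8 p [ 0.523  -0.0512  0.0278] F [ 0.  -0.1 -1.9] w 0.033
contact x 0.03900000000000001 7 [-3.9 -0.8  7.5]
placed t 8.8 p [ 0.5274 -0.0516  0.111 ] F [ 0.3 -0.6 -0. ] w 0.0854
```

View pics/p1.png

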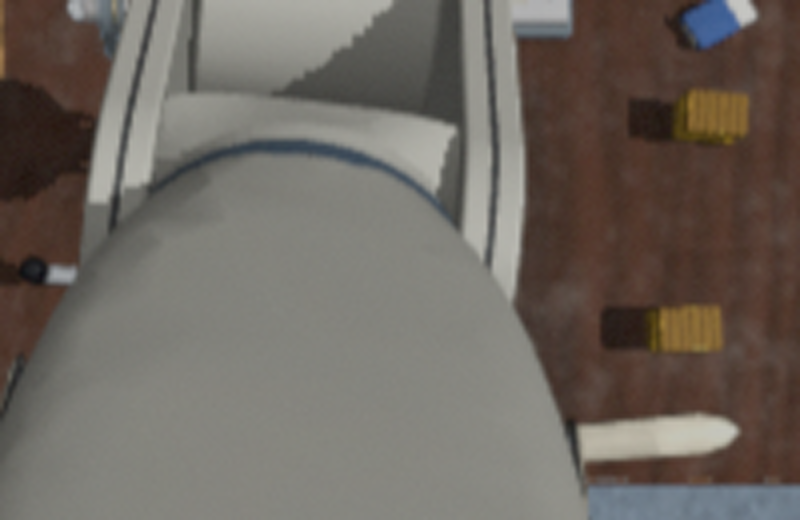

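Run:
```python
from r import *
pick((.5483,-.2976),-.03,0)
pic("top","p2",(225,170,425,300),4)
place_clamp(.012)
```

```text
above t 9.9 p [ 0.5477 -0.2964  0.1091] F [0.4 0.7 0.2] w 0.0854
gripped t 11.2 p [ 0.5488 -0.2979  0.014 ] F [-1.1  0.2  4.9] w 0.0332
lifted t 11.7 p [ 0.5483 -0.2977  0.1095] F [-0.6 -0.1 -2.1] w 0.0331
low t 14.1 p [ 0.5003 -0.0498  0.028 ] F [ 0.9 -0.  -1.4] w 0.0332
contact x 0.013000000000000001 1 [-3.4 -1.5  7.5]
placed t 15.6 p [ 0.5014 -0.0499  0.1109] F [-0.2  1.3 -0.7] w 0.0853
```

View pics/p2.png

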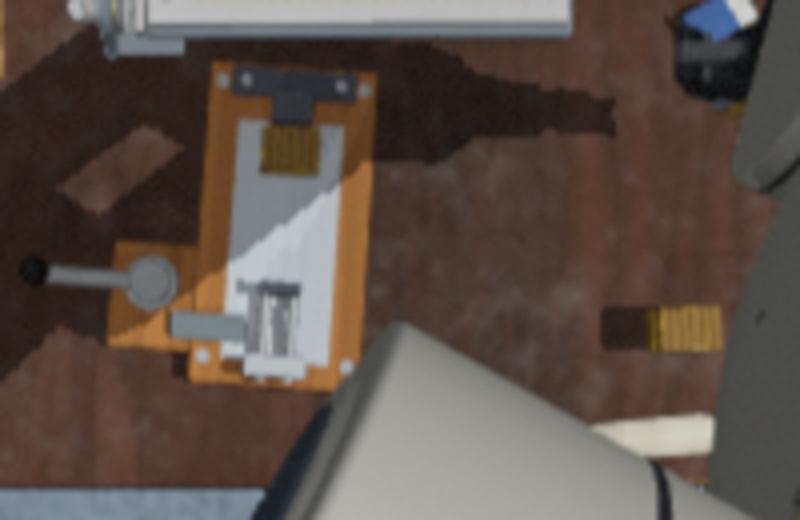

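```bash
sed -i 's/DZ+.003\]/DZ+.006]/; s/DZ+.0008/DZ+.0025/g; s/<-3: break/<-6: break/' r.py
python3 - <<'E'
from r import *
pick((.4246,-.2765),0.,0)
pic("top","p3",(225,170,425,300),4)
place_clamp(-.0135)
p=loc(C,(-.045,.14)); L([.40,.14,ZT],.3)
pic("top","p4",(225,170,425,300),4); pic("side","p4s",(200,190,360,280),5)
st()
E
```

```text
above t 16.6 p [ 0.4244 -0.2757  0.1093] F [ 0.2  1.  -0.3] w 0.0855
gripped t 17.9 p [ 0.425  -0.2768  0.0138] F [-0.9  0.5  7.2] w 0.0327
lifted t 18.4 p [ 0.4246 -0.2766  0.1097] F [-0.1  0.1 -1.8] w 0.0332
low t 20.7 p [ 0.4745 -0.0481  0.0296] F [ 0.2 -0.7 -1.4] w 0.0331
contact x -0.005499999999999993 15 [-5.4  0.   4.1]
placed t 25.7 p [ 0.4832 -0.0487  0.1108] F [-0.3  0.3 -1. ] w 0.0857
 t 26.7 p [0.4004 0.139  0.1097] F [ 0.1 -0.5  0.2] w 0.0855
```

View pics/p4.png

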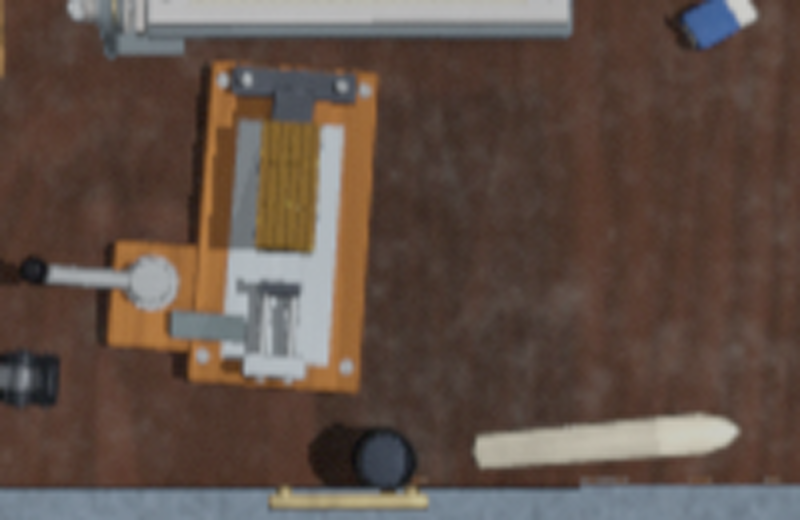

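View pics/p4s.png

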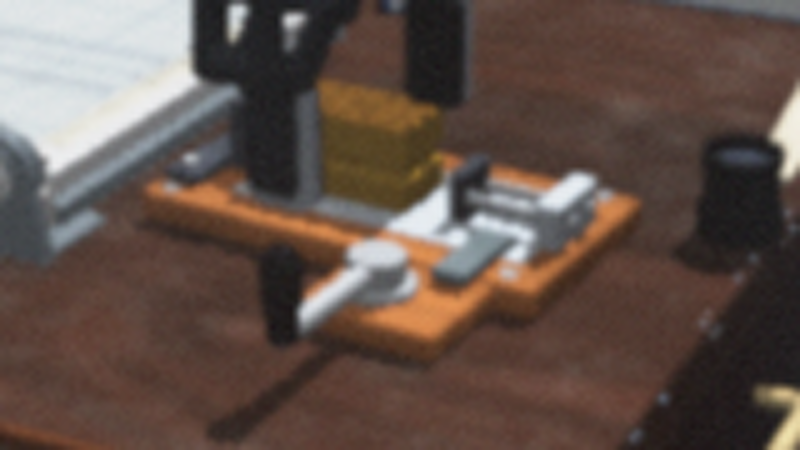

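View pics/p3.png

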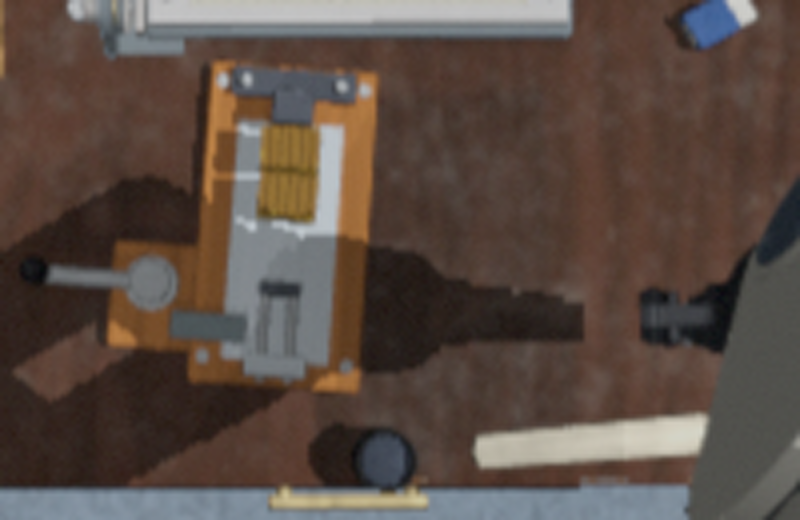

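```bash
cat >> r.py <<'E'
def lev(th,d):  # finger centre for lever angle th, offset d along clamping tangent
    r=np.array([np.sin(th),np.cos(th)]); t=np.array([np.cos(th),-np.sin(th)])
    return loc(C,np.array([-.045,.075])+.065*r+d*t)
def sweep(ths,d,sgn,lim=16):
    f0=F(); mx=0
    for i,th in enumerate(ths):
        L([*lev(th,d),.039],.08,C[2]-th)
        t=np.array([np.cos(C[2]-th),np.sin(C[2]-th)])*sgn
        f=-(F()-f0)[:2]@t; mx=max(mx,f)
        if i%3==0 or f>lim: print(round(th,2),round(f,1),end="; ")
        if f>lim: break
    print("end",round(th,3),"max",mx); return th
E
python3 - <<'E'
from r import *
manip.clamp(20)
manip.goto([*lev(0,-.032),ZT],down(C[2])); L([*lev(0,-.032),.039],.2); st()
th=sweep(np.r_[np.arange(0,1.5,.1),1.47,1.5,1.52],-.0195,1)
st()
E
```

```text
t 28.2 p [0.4196 0.0961 0.039 ] F [ 0.5 -0.6  0.3] w 0.0002
0.0 0.7; 0.3 2.8; 0.6 1.7; Traceback (most recent call last):
  File "<stdin>", line 4, in <module>
  File "r.py", line 29, in sweep
    L([*lev(th,d),.039],.08,C[2]-th)
    ~^^^^^^^^^^^^^^^^^^^^^^^^^^^^^^^
  File "r.py", line 6, in L
    def L(p,feed=.25,yaw=None): manip.line_to(list(map(float,p)),feed=feed,ori=None if yaw is None else down(yaw))
                                ~~~~~~~~~~~~~^^^^^^^^^^^^^^^^^^^^^^^^^^^^^^^^^^^^^^^^^^^^^^^^^^^^^^^^^^^^^^^^^^^^^
plant.Unreachable: the arm cannot follow that straight line within its joint ranges
```

```bash
sed -i 's/def sweep(ths,d,sgn,lim=16)/def sweep(ths,d,sgn,lim=16,dy=0)/; s/,.08,C\[2\]-th)/,.08,C[2]-th+dy)/' r.py
python3 - <<'E'
from r import *
st(); th=.7
h=np.pi/2
L([*lev(th,-.04),.039],.1); st(); up(.09)
manip.goto([*lev(th,-.042),.09],down(C[2]-th+h)); L([*lev(th,-.042),.039],.15)
th=sweep(np.r_[np.arange(.6,1.5,.1),1.47,1.5,1.52],-.0230,1,dy=h)
st()
p=manip.read_position(); L([*lev(th,-.05),.039],.1,C[2]-th+h); up(.13); L([.40,.2,.13],.3)
pic("top","p5",(225,170,425,300),4)
pic("side","p5s",(200,190,360,280),5)
E
```

```text
t 30.3 p [0.4789 0.0891 0.0391] F [-0.4  1.3 -0.5] w -0.0003
 t 30.7 p [0.4637 0.1038 0.0391] F [-0.  -0.8  0.1] w -0.0
0.6 0.7; 0.9 2.5; 1.2 3.0; 1.47 4.9; end 1.52 max 6.277157766729703
 t 36.0 p [0.5137 0.0514 0.0391] F [ 1.7  5.6 -1.4] w -0.0001
```

View pics/p5.png

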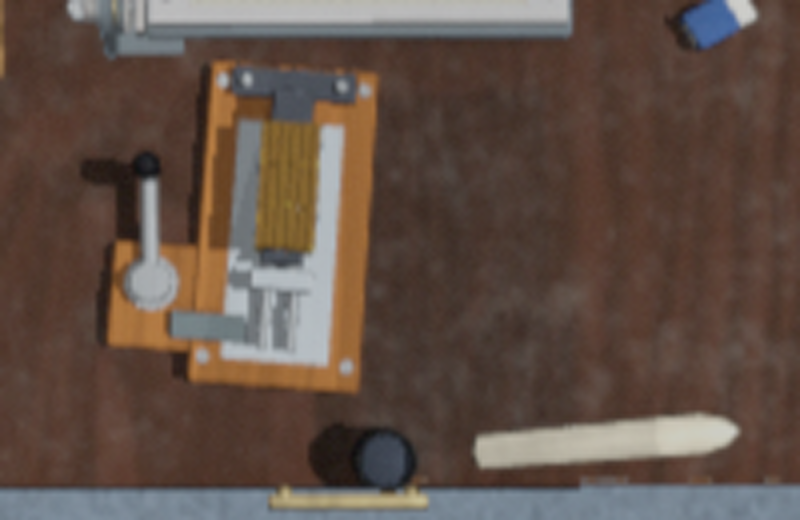

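View pics/p5s.png

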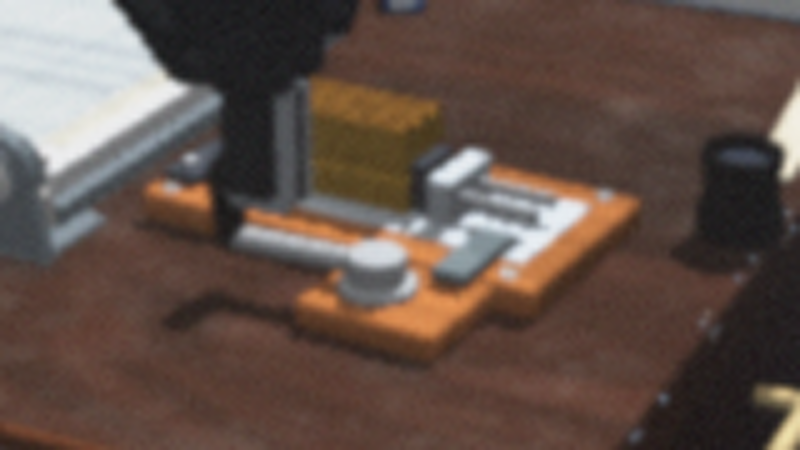

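```bash
cat > la.py <<'E'
from ov import *
C=(.488,-.049,-.064)
def ang(u,v,hu=152,hv=282):
    k=p2w("top",[[225+(u+.5)/4-.5,170+(v+.5)/4-.5]],.058)[0,:2]
    h=p2w("top",[[225+(hu+.5)/4-.5,170+(hv+.5)/4-.5]],.042)[0,:2]
    for H in(h,loc(C,(-.045,.075))):
        d=k-H; a=np.arctan2(d[1],d[0])-C[2]; print("H",H.round(4),"r",np.linalg.norm(d).round(4),"theta",round(np.pi/2-a,3))
E
python3 - <<'E'
from la import *
ang(147,160); ang(35,270)
E
```

```text
H [0.451  0.0283] r 0.0678 theta 1.473
H [0.4479 0.0287] r 0.0709 theta 1.481
H [0.451  0.0283] r 0.065 theta 0.025
H [0.4479 0.0287] r 0.0649 theta 0.074
```

Run:
```python
from r import *
h=np.pi/2; th=1.5
L([*lev(th,-.05),.13],.3,C[2]-th+h); L([*lev(th,-.05),.039],.2)
th=sweep(np.r_[1.48,1.5,np.arange(1.515,1.62,.01)],-.0230,1,lim=13,dy=h)
st()
L([*lev(th,-.05),.039],.1,C[2]-th+h); up(.13); L([.40,.2,.13],.3)
pic("top","p6",(225,170,425,300),4); pic("top","p6b",(140,140,240,290),4)
```

```text
1.48 0.5; 1.52 6.4; 1.56 10.8; 1.56 13.6; end 1.565 max 13.620503325609228
 t 41.2 p [0.514  0.0496 0.039 ] F [-1.2 13.4  1.4] w -0.0004
```

View pics/p6.png

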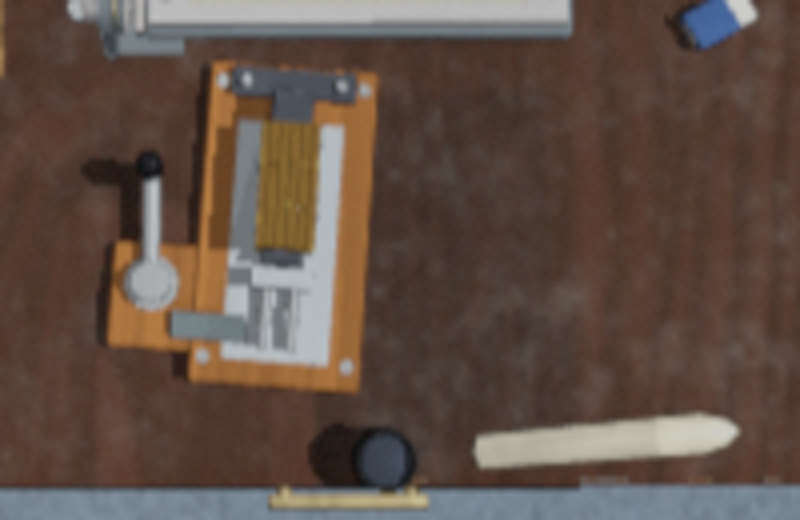

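View pics/p6b.png

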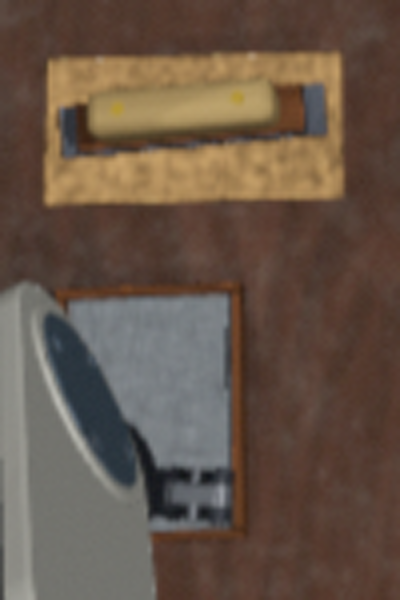

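Run:
```python
from r import *
h=np.pi/2; y=h+.085
manip.ungrasp()
L([.622,.2095,.13],.25,y); L([.622,.2095,.021],.12); st("at file"); manip.clamp(110); st("grip")
up(.15,.15); manip.sleep(.3); st("lift")
L([.42,.2,.16],.25); L([.40,.05,.16],.25,.9); L([*loc(C,(-.06,0)),.15],.2,C[2]); L([*loc(C,(-.016,0)),.12],.15)
st("above"); pic("side","p7s",(150,130,390,310),3.3); pic("top","p7",(225,100,425,250),4)
```

```text
at file t 46.7 p [0.6227 0.2097 0.0218] F [0.1 0.7 0.9] w 0.0854
grip t 47.3 p [0.6229 0.2097 0.0216] F [ 1.9 -0.4  2.5] w 0.0258
lift t 48.6 p [0.6226 0.2096 0.1493] F [-0.   0.2 -2.7] w 0.0262
above t 52.1 p [ 0.4712 -0.0476  0.1197] F [ 0.1  0.1 -2.1] w 0.026
```

View pics/p7s.png

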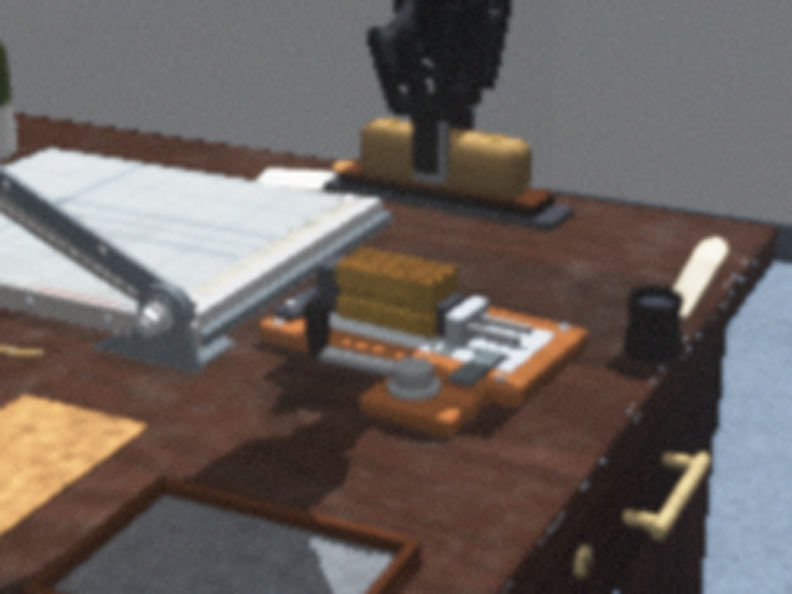

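View pics/p7.png

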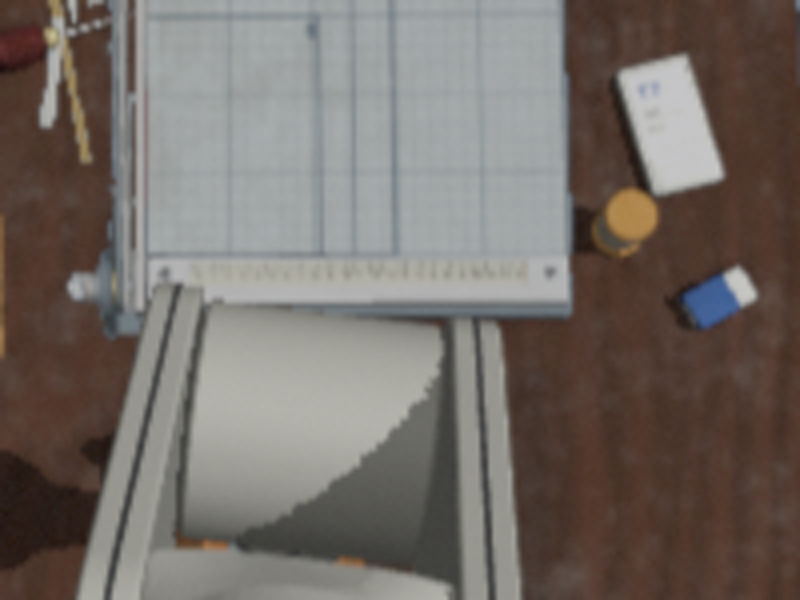

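```bash
cat >> r.py <<'E'
def Fm(n=4):
    a=[]
    for _ in range(n): manip.sleep(.02); a.append(F())
    return np.mean(a,0)
def stroke(x0=-.018,x1=.053,n=7,zc=None,tgt=5.6):
    L([*loc(C,(x0,0)),.085],.15); manip.sleep(.2); f0=Fm(8); 
    z=(zc+.003) if zc else .0745
    L([*loc(C,(x0,0)),z],.08); d=0; k=0
    while z>.060:
        z-=.0005; L([*loc(C,(x0,0)),z],.02); d=(Fm(3)-f0)[2]; k+=1
        if d>1 and k: pass
        if d>4.3: break
    print("contact z",round(z,4),"dF",d.round(1)); zs=z
    for x in np.linspace(x0,x1,n+1)[1:]:
        L([*loc(C,(x,0)),z],.04); e=(Fm(2)-f0); d=e[2]
        print(round(x,3),round(z,4),e.round(1),np.round(manip.read_position()[2],4))
        z-=np.clip((tgt-d)/917*.5,-.001,.001)
    p=manip.read_position(); L([*loc(C,(x1+.001,0)),.085],.12); L([*loc(C,(x1,0)),.09],.12)
    L([*loc(C,(x0,0)),.09],.15); return zs
E
python3 - <<'E'
from r import *
print(stroke()); st()
E
```

```text
contact z 0.071 dF 5.3
-0.008 0.071 [-0.1 -0.1  4.5] 0.0712
0.002 0.0704 [-0.   1.4  5. ] 0.0705
0.012 0.0701 [-1.3  0.9  5.8] 0.0702
0.023 0.0702 [-1.1  0.8  5.4] 0.0703
0.033 0.0701 [-1.4  0.4  6.3] 0.0702
0.043 0.0705 [-1.  -0.1  5.3] 0.0706
0.053 0.0703 [-1.7 -0.6  5.5] 0.0704
0.071
 t 59.5 p [ 0.4714 -0.048   0.0904] F [ 0.4  0.4 -2.9] w 0.0261
```

Run:
```python
from r import *
stroke(zc=.0725); pic("side","p8s",(150,130,390,310),3.3)
stroke(zc=.0725); L([*loc(C,(-.03,0)),.13],.15); pic("side","p9s",(150,130,390,310),3.3); st()
```

```text
contact z 0.071 dF 5.1
-0.008 0.071 [0.5 0.5 4.8] 0.0712
0.002 0.0706 [-1.   0.3  5.4] 0.0707
0.012 0.0704 [-0.9  0.3  5.4] 0.0706
0.023 0.0703 [-0.6  0.3  5.5] 0.0704
0.033 0.0703 [-1.6  0.5  6. ] 0.0704
0.043 0.0705 [-1.1  1.3  5.7] 0.0706
0.053 0.0706 [-1.6  0.3  4.8] 0.0707
contact z 0.071 dF 4.4
-0.008 0.071 [0.1 0.4 4.8] 0.0712
0.002 0.0706 [-1.1  0.3  5.3] 0.0707
0.012 0.0704 [-0.2  0.   5.1] 0.0705
0.023 0.0701 [-1.2  0.8  6.1] 0.0702
0.033 0.0704 [-1.   0.2  5. ] 0.0705
0.043 0.0701 [-2.   0.3  5.6] 0.0701
0.053 0.07 [-1.9 -0.3  5.5] 0.0702
 t 75.4 p [ 0.4588 -0.0471  0.1298] F [ 0.1 -0.1 -3. ] w 0.026
```

View pics/p8s.png

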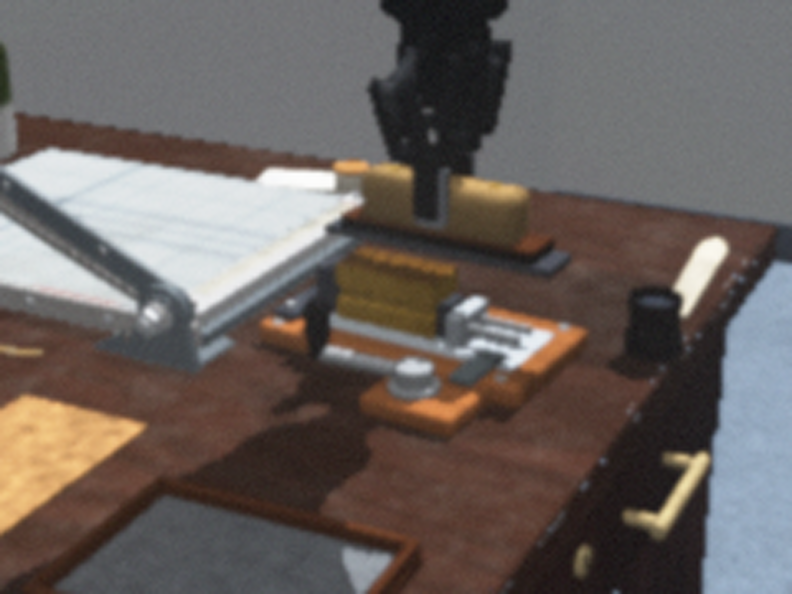

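View pics/p9s.png

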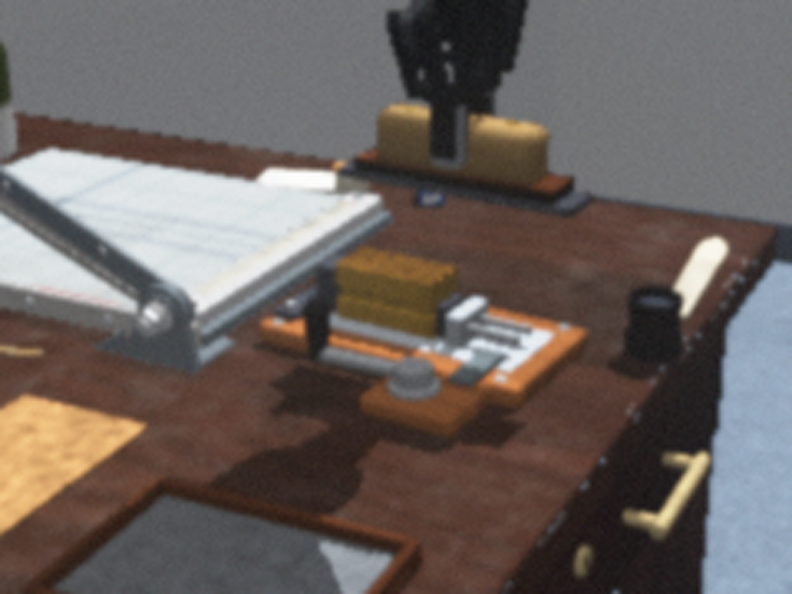

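Run:
```python
from r import *
h=np.pi/2; y=h+.012
L([*loc(C,(-.06,0)),.15],.2); L([.40,.05,.16],.25,.9); L([.42,.2,.16],.25,y); L([.62,.2114,.15],.25); L([.62,.2114,.032],.12)
manip.sleep(.2); f0=Fm(6); z=.028
while z>.017:
    z-=.0006; L([.62,.2114,z],.03); d=(Fm(3)-f0)[2]
    if d>2: break
print(z,d); manip.ungrasp(); st("rel"); L([.62,.2114,.13],.12); L([.42,.2,.14],.3)
manip.clamp(20)
th=1.5
L([*lev(th,.024+.002),.14],.25,C[2]-th+h)
pic("top","p10",(140,140,240,290),4)
```

```text
0.022000000000000002 4.268549730674082
rel t 83.8 p [0.62   0.2114 0.022 ] F [ 0.  -0.  -0.4] w 0.0857
```

View pics/p10.png

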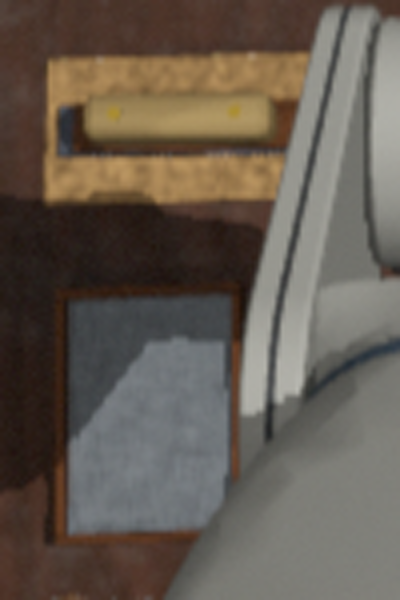

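Run:
```python
from r import *
h=np.pi/2; th=1.5
L([*lev(th,.027),.039],.15); st()
th=sweep(np.r_[np.arange(1.5,.05,-.1),.05,.02,0,np.arange(-.015,-.12,-.01)],.0230,-1,lim=13,dy=h)
st()
L([*lev(th,.05),.039],.1,C[2]-th+h); up(.13); L([.40,.2,.13],.3)
pic("top","p11",(225,170,425,300),4); pic("side","p11s",(150,130,390,310),3.3)
```

```text
t 89.0 p [0.5136 0.0022 0.0395] F [-0.6 -0.   0.4] w -0.0001
1.5 -0.1; 1.2 1.3; 0.9 1.5; 0.6 1.3; 0.3 3.8; 0.05 7.4; 0.0 13.3; end 0.0 max 13.290165001877105
 t 93.5 p [0.4794 0.092  0.0399] F [12.3 -6.6 -0.1] w -0.0
```

View pics/p11.png

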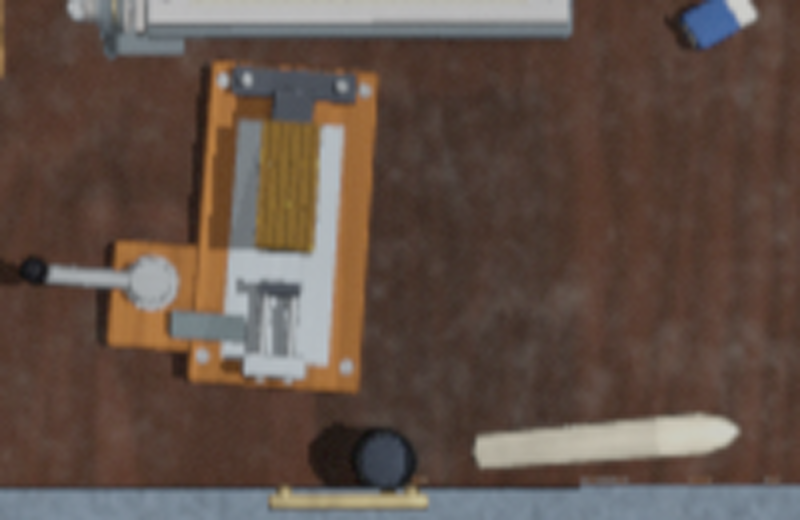

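View pics/p11s.png

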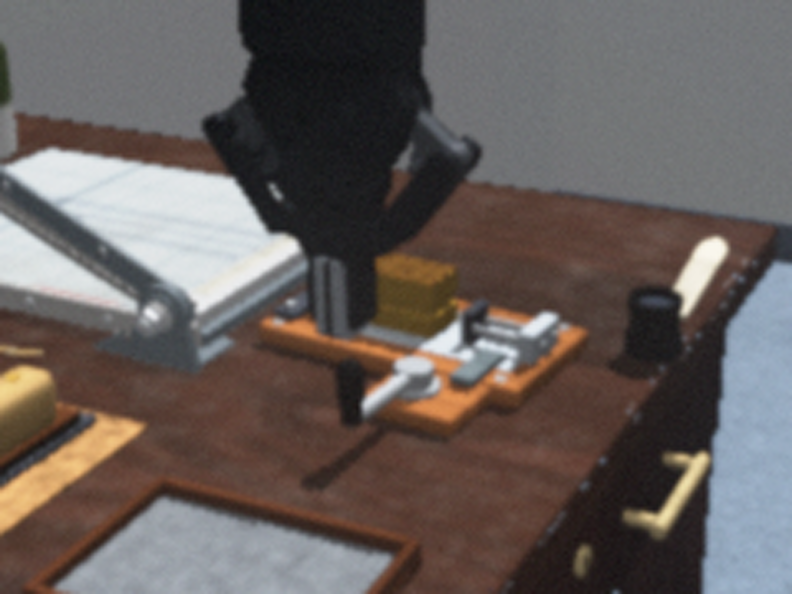

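```bash
cat >> r.py <<'E'
def unload(lx,slot,bias=-.0035):
    g=loc(C,(lx+bias,0)); L([*g,ZT],.3,C[2]); L([*g,.014+DZ],.15); manip.clamp(60); st("grip")
    L([*loc(C,(lx+bias-.006,0)),.014+DZ+.002],.05); up(); 
    q=loc(T,(slot+bias,0)); L([*q,ZT],.3,T[2]); L([*q,.03],.15); manip.sleep(.1); f0=Fm(4); z=.0225
    while z>.017:
        z-=.0005; L([*q,z],.03); d=(Fm(2)-f0)[2]
        if d>2: break
    print("z",round(z,4),"d",d.round(1)); manip.ungrasp(); up(); st("done")
E
python3 - <<'E'
from r import *
manip.ungrasp()
unload(-.009,.043)
L([.38,.12,ZT],.3)
pic("top","p12",(140,170,340,300),4); pic("side","p12s",(100,190,360,350),3)
E
```

```text
grip t 98.9 p [ 0.4759 -0.0483  0.0278] F [-1.1  0.1  7.2] w 0.0332
z 0.0195 d 6.7
done t 104.5 p [0.4868 0.2319 0.1109] F [ 0.4 -0.2 -0.2] w 0.0854
```

View pics/p12.png

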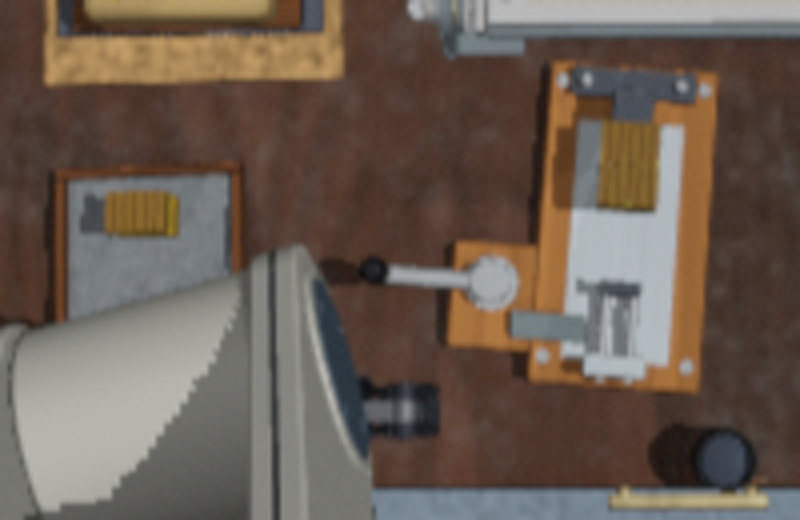

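View pics/p12s.png

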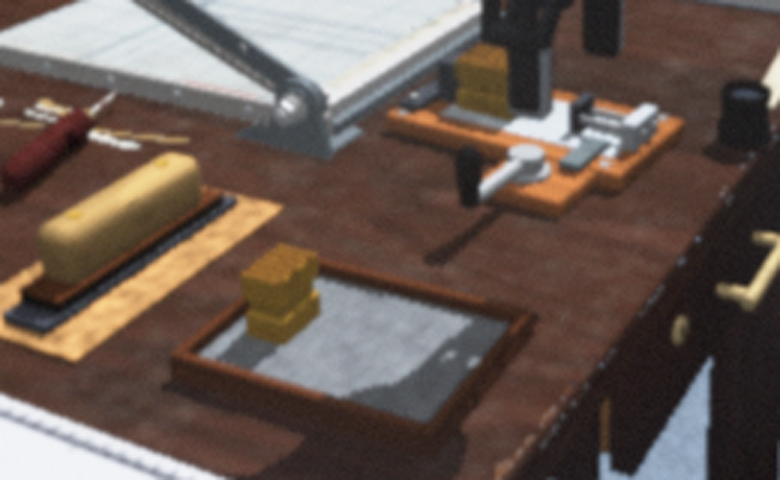

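Run:
```python
from r import *
unload(.015,0.)
unload(.039,-.043,-.002)
up(.16); manip.goto([.30,-.35,.25],down(.2)); st()
pic("top","p13",(140,130,340,280),4); pic("side","p13s",(60,170,380,350),2.4)
```

```text
grip t 107.4 p [ 0.4999 -0.0498  0.0278] F [-2.3  0.7  7.1] w 0.0328
z 0.0195 d 6.8
done t 113.0 p [0.4438 0.2311 0.1108] F [ 0.1  0.7 -0.4] w 0.0855
grip t 115.4 p [ 0.5253 -0.0514  0.0278] F [-1.7  0.9  7.1] w 0.0329
z 0.0195 d 7.2
done t 121.1 p [0.4024 0.2304 0.1107] F [-0.3 -0.4 -1.2] w 0.0851
 t 123.6 p [ 0.3004 -0.3495  0.2497] F [-0.1 -0.3  0.1] w 0.0856
```

View pics/p13.png

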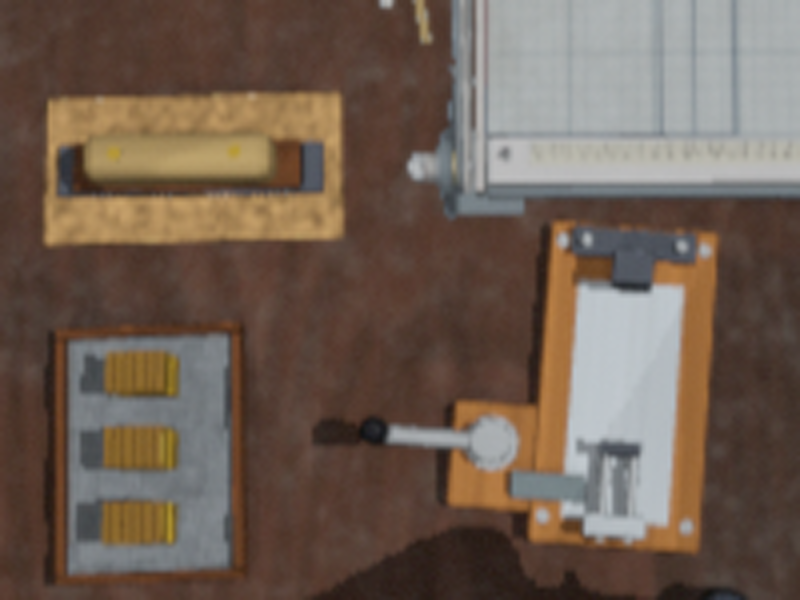

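View pics/p13s.png

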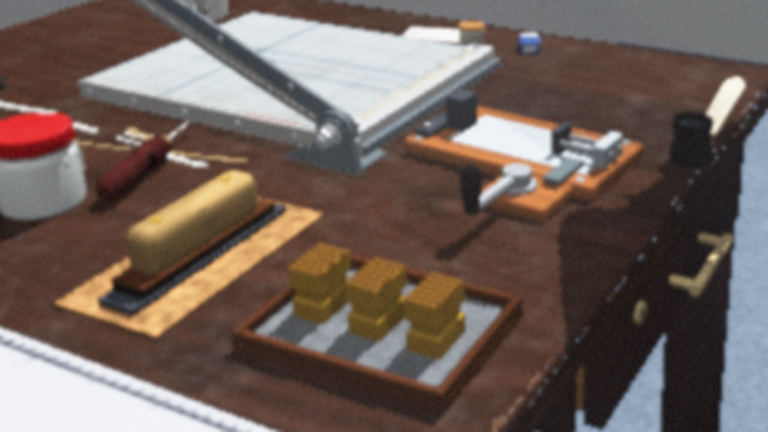

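View pics/p13_full.png

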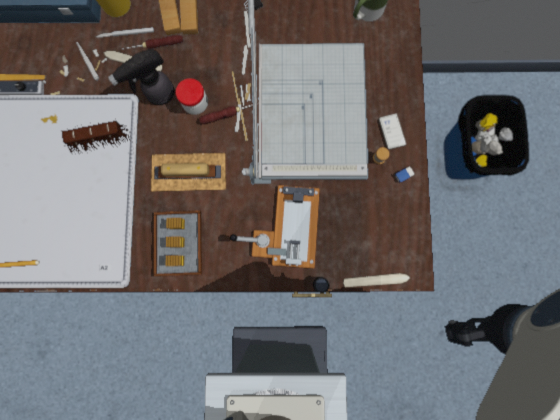

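```bash
python3 -c "
from plant import manip
print(manip.finish_job())"
```

```text
the job is handed in; nothing more can be done
None
```

I carried out the whole job and handed it in at about 124 s on the robot's clock, under the 210 s limit. No verdict was reported.

**What I did**
- **Clamping:** I stood all three blanks face up against the fence and swung the lever over to its stop. The first swing stopped just short with no clear stop in the force readings. I pushed again until the force rose to about 13 N.
- **Filing:** I made three forward strokes with the file's middle going from x = -18 mm to +53 mm in the clamp's frame. Force readings were about 4.4 to 6.3 N, roughly 1.5 to 3.5 mm of cushion compression. The file was lifted clear before each return.
- **Putting back:** I laid the file on the mat, swung the lever back to its open stop and stood the blanks in the tray.

**What the last pictures showed**
- The three blanks are upright in the tray, evenly spaced.
- The file lies lengthwise on the mat, about 2 to 3 mm off centre along its length.
- The lever knob and jaw are back where they started.
- The loupe, spool, eraser and bone folder look unmoved.

**Checks that disagreed:**
- The sideways force during the strokes read only 1 to 2 N, less than a biting file should give. I took it only while the arm was briefly stopped between segments, so it does not show the true cutting force.
- The second blank first went in about 2 mm short of the first; pushing the third one in closed the gap.

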